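Find the thumb cut-out in a test fixture's front rail and press its release

TASK

Open the closed circuit-board test fixture: run a fingertip along the top of its front rail until it drops into the thumb cut-out, press the release tab inside the cut-out fully down so the latch lets go, then take the hand clear so that the sprung lid swings fully open, and finish once it stands still. Only press with the fingertips and do not force anything: do not pry, pull or push the lid itself, and leave the meter, the metal box and the screwdriver where they lie.

Things in the scene. Friction and masses are not known exactly. Their poses are not given: they have to be found in the camera images.
- fixture: Clamshell circuit-board test fixture, fixed to the bench: grey base 250 mm deep (x) by 336 mm wide (y), 80 mm high, with a flush aluminium-framed lid with a clear window. Origin: centre of the underside; x points to the rear (hinge side), z up. Front rail at -x, facing the robot: aluminium bar over the whole width, x = -125 (front face) to -95 mm; 2 mm behind it the lid, as high as the rail.
- rail_mid (a point): Middle of the rail's flat top, 80 mm above the bench, at x = -110, y = 0 mm of the fixture; axes as the fixture. The rail's top runs along y from -168 to +168 mm here, 30 mm wide. Somewhere between y = -144 and +144 mm, different on each fixture and not listed, the rail has one thumb cut-out (see rail_end); a fingertip can find it by touch.
- rail_end (a point): Right-hand (-y) end of the rail's top, 12 mm in from the end: solid here, as the last 24 mm at both ends always are. The cut-out: 48 mm long along the rail, open to the front and top, 24 mm deep from the front face, a full-height 6 mm wall left behind it. In it lies the release tab, a flat aluminium plate nearly filling it, its top 10 mm below the rail's top.
- tab (a joint): Travel of the release tab, m: 0 up, 0.006 fully down on its stop. It is pressed straight down: about 3 N to start it, 8 N fully down. Its spring brings it back up when let go. The latch lets go of the lid at about 0.004.
- lid (a joint): Angle of the lid about its rear hinge, rad: 0 shut (latched, it may play up to 0.01), 1.15 fully open. Once unlatched, hinge springs swing it up by themselves in 2 to 3 s; its front edge rises some 175 mm and swings away from the rail. They lift weakly: a hand above the lid holds it back.
- meter: Bystander: hand-held multimeter in an orange holster, 190 x 90 x 50 mm, lying loose left (+y) of the fixture. Origin: centre of the underside, x along its length.
- preamp: Bystander: small aluminium box, 115 x 68 x 44 mm, loose right (-y) of the fixture. Origin: centre of the underside, x along its length.
- driver: Bystander: screwdriver with a black handle, 170 mm long, about 26 mm high, lying loose on the bench 65 to 80 mm in front of the rail, roughly along the rail. Origin: the middle of its length at bench height, x towards its tip.

How it is judged:
By the outcome, as a careful person would: the job done as asked, in the order asked, and still so for the second after the job is handed in, with the robot touching nothing.
It also fails if it takes over 67 s, if anything falls off the work surface, if the arm or the gripper's body presses on something with over 40 N, if the wrist force passes 120 N, or if a joint passes its speed limit or range.

ROBOT

A 6-joint arm with a two-finger parallel gripper is mounted at the origin on the work surface. World frame = base frame: x ahead of the robot, y to its left, z up, the work surface at z = 0. Lengths are in mm, angles in rad, forces in N, time in s.
With the tool pointing down it reaches from about 350 to 975 mm from the base axis. Payload 7.1 kg.
Tool frame: the origin (TCP) lies at the centre of the arm's flange, where the gripper is bolted on; the fingertips stand 182 mm ahead of it and the grasp point (between the pads) lies 163 mm ahead of it; z points along the fingers, y is the line along which they close (so a half turn about z gives the same grasp; the last joint's range is limited). The gripper opens to 88 mm and grips with 3 to 60 N. Pads are 20 mm wide; open, the fingers measure 115 mm over their backs; the gripper's body (75 mm by 178 mm) begins 61 mm behind the grasp point.
Start: joints at [1.255, 0.423, 1.63, -0, 1.089, -0.019], TCP at [182.757, 597.667, 404.675] pointing down, gripper open.
Joint ranges: [-3, 3], [-0.9, 2.11], [0.09, 2.58], [-1.31, 4.45], [0.11, 2.69], [-2.54, 2.54]. Speed limits (rad/s): [2.39, 2.39, 3.01, 3.14, 3.14, 3.14].

INTERFACE

Orientations are given as a rotation vector (axis times angle).
In Python, from workcell import readout, get_image, ctrl gives the robot as it stands.
- The arm moves only by the tool step_arm, never from a script. Its argument "targets" is a list that holds one entry, the list of rows, each a list of 7 numbers: the shift along the world's x, y, z as a fraction of full scale, then the turn, a rotation vector about the world's x, y, z as a fraction of full scale, then the opening, from 0 (shut) to 1 (fully open). In form: [[[dx, dy, dz, wx, wy, wz, claw], ...]]. A call has exactly 5 rows; each row shifts and turns the commanded pose from where the row before left it; what a row does not reach is not made up. Full scale, the value 1, is 0.05 m for a shift and 4 degrees for a turn. A row lasts 1/8 s, in which the tool goes at most 62.5 mm and 10.7 degrees, less where a joint would pass 70% of its speed; a pose out of reach is approached as far as the arm can. A call with a number of a shift or a turn outside -1 to 1 is refused whole. A call with a gripper value outside its range is refused whole. The fingers move at their own pace and stop on an object; the grip force is fixed at half the most. Time passes only in rows, so rows that do not move let the fingers close, or fill a call up. It gives the time, the measured TCP pose, the force, the opening and the grip force at its end, in the units of the state.
- readout.get_obs(): the state, without advancing time (a new reading comes with each control period).
- get_image(name): name is "scene" or "top" or "wrist"; returns a dict with "pixels" (384x512x3 uint8, red, green, blue), "intrinsics" (3x3 intrinsics, pixels), "extrinsics" (4x4, takes a point from world to camera coordinates). Camera axes: x right, y down, z forward; pixel columns grow to the right and rows downward; lengths in mm; the calibration is good to about 2 mm. A picture is of the moment at which its call begins. There is no depth.
- ctrl.close_job(): hands the job in; it is judged then, once.
The state is a dict: "t": time; "qpos": joint angles; "qvel": joint speeds; "joint_torque": joint torques, N m; "ee_pos": TCP position; "orientation": TCP orientation; "ft_force": force on the tool from outside, world axes, zero at the start; "moment": the same for the moment, N m; "width": finger opening in mm; "grasp_force": force on a finger pad.
Only numpy, scipy, OpenCV 4.12 (cv2) and the standard library are available. Lean on these libraries where they do the work, as an engineer would, in place of code of your own. Each camera call takes 0.05 s, during which the arm holds its last target. There are 200 camera calls.

## Working session

There is one attempt and no reset: what is moved stays moved. The work goes in short steps, Python scripts to look and compute and a tool call to move; the robot and the scene stay as the last step left them, time stands still between calls to the robot, and variables do not carry over. Pictures are saved under pics/ and viewed, at most 10 in all, crops included, and the job is handed in when it is done.

Besides the shell and the picture viewer there is one more tool, called by a JSON object that holds its "op" and its "data", one argument or row to a line. step_arm: Moves the arm, as the interface text tells. Shift numbers are shares of 0.05 m and turn numbers shares of 4 degrees, none past 1 either way. Its arguments: {"type":"object","properties":{"targets":{"type":"array"}},"required":["targets"]}

```bash
mkdir -p pics
cat > h.py <<'E'
import numpy as np, cv2
from workcell import readout, get_image, ctrl
def shot(name,fn):
    d=get_image(name); cv2.imwrite('pics/'+fn,cv2.cvtColor(d['pixels'],cv2.COLOR_RGB2BGR))
    np.savez('pics/'+fn[:-4],K=d['intrinsics'],E=d['extrinsics'],p=d['pixels']); return d
def ray(f,u,v,z):
    d=np.load('pics/'+f+'.npz'); E=d['E'];R=E[:3,:3];c=-R.T@E[:3,3]
    w=R.T@np.linalg.inv(d['K'])@np.array([u,v,1.]); return c+w*(z-c[2])/w[2]
def proj(f,P):
    d=np.load('pics/'+f+'.npz'); q=d['K']@(d['E'][:3,:3]@np.array(P,float)+d['E'][:3,3]); return q[:2]/q[2]
E
python3 - <<'E'
from h import *
a=shot('scene','s0.png');b=shot('top','t0.png')
o=readout.get_obs();print(o)
for d in(a,b):
  E=d['extrinsics'];print(-E[:3,:3].T@E[:3,3],E[2,:3],d['intrinsics'][0])
cv2.imwrite('pics/st.png',cv2.resize(np.hstack([cv2.imread('pics/s0.png'),cv2.imread('pics/t0.png')]),(800,300)))
E
```

```text
{'t': 0.1, 'qpos': array([ 1.25502127e+00,  4.23793718e-01,  1.63062109e+00, -6.62066437e-06,
        1.08861091e+00, -1.89728956e-02]), 'qvel': array([-0.00063458, -0.0015282 , -0.00116114, -0.00133777,  0.00178292,
        0.00091162]), 'joint_torque': array([ 4.10709135e-04, -5.45611346e+01, -2.74325699e+01,  6.45341096e-02,
        1.88403757e-02,  1.77096098e-05]), 'ee_pos': array([182.67009759, 597.44141664, 403.95800691]), 'orientation': array([-4.64467055e-01, -3.10683218e+00,  2.22095513e-03]), 'ft_force': array([-0.65591787, -0.25085836,  0.10852093]), 'moment': array([ 0.0512597 , -0.04096433,  0.01287013]), 'grasp_force': 0.0, 'width': 88.13511206624375}
[842.45274955 436.83574784 874.41269503] [-0.27965872 -0.41220817 -0.8671075 ] [350.83283744   0.         255.4849976 ]
[ 349.42517271   42.94196322 1162.75225581] [ 0.18587185  0.00908679 -0.98253198] [427.84981342   0.         260.60077516]
```

View pics/t0.png

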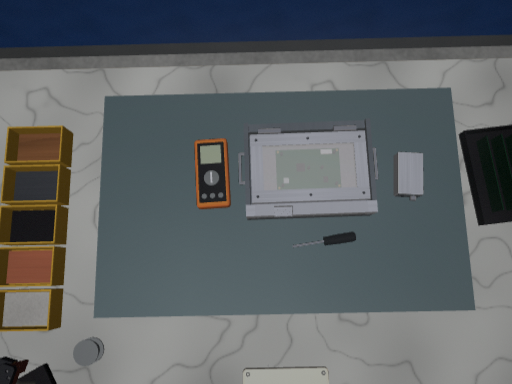

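View pics/s0.png

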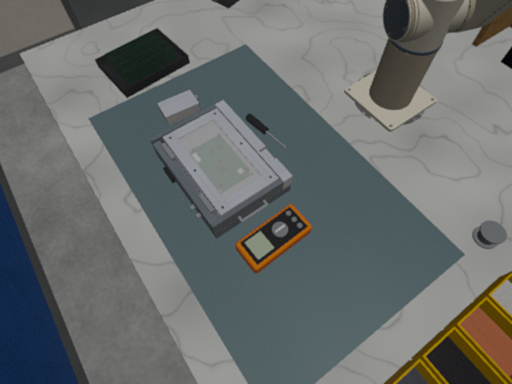

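The top view shows the rail from about (247,211) to (377,207), with what looks like the cut-out near (284,211). The driver lies in front of it at (295–355, 240). The scene view shows the rail's front edge from (222,105) to (290,180). I'll zoom in on both.

Run:
```python
from h import *
t=cv2.imread('pics/t0.png')[190:255,238:388];s=cv2.imread('pics/s0.png')[90:200,200:310]
A=cv2.resize(t,(750,325),interpolation=cv2.INTER_CUBIC)
B=cv2.resize(s,(270*1,270),interpolation=cv2.INTER_CUBIC)
C=np.zeros((600,750,3),np.uint8);C[:325]=A;C[325:595,:270]=B
s2=cv2.imread('pics/s0.png')[130:190,240:300];C[325:595,280:550]=cv2.resize(s2,(270,270),interpolation=cv2.INTER_CUBIC)
cv2.imwrite('pics/z.png',C)
for u,v in((247,206),(377,202),(247,217),(377,213),(275,211),(293,211)):print(u,v,ray('t0',u,v,80).round(1))
for u,v in((295,246),(355,237)):print(ray('t0',u,v,13).round(1))
```

```text
247 206 [515.6  88.5  80. ]
377 202 [ 518.7 -243.7   80. ]
247 217 [487.3  88.9  80. ]
377 213 [ 490.4 -241.7   80. ]
275 211 [501.2  17.3  80. ]
293 211 [500.2 -28.6  80. ]
[415.2 -35.2  13. ]
[ 435.8 -196.2   13. ]
```

View pics/z.png

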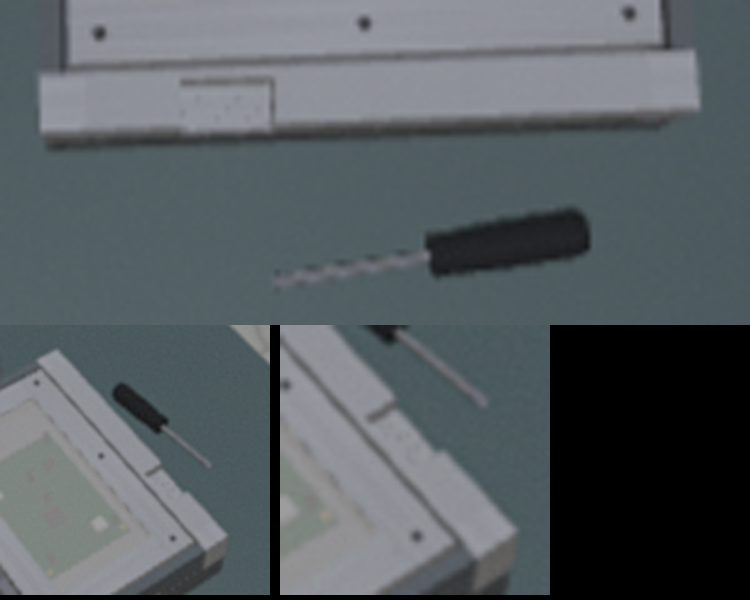

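The zoom confirms the cut-out with the tab inside. In the top view it spans u≈274–292.5, v≈206–216. In the scene view it is near the +y end of the rail. Next I'll triangulate the rail corners across the two views.

Run:
```python
from h import *
def P(f):
    d=np.load('pics/'+f+'.npz');return d['K']@d['E'][:3]
T=lambda x,y:(238+(x+.5)/5-.5,190+(y+.5)/5-.5)
B=lambda x,y:(200+(x+.5)/2.4545-.5,90+(y-325+.5)/2.4545-.5)
C=lambda x,y:(240+(x-280+.5)/4.5-.5,130+(y-325+.5)/4.5-.5)
for n,a,b in(('front+y',T(40,133),C(517,530)),('front-y',T(697,108),B(58,350)),('cut -y rear',T(273,80),C(370,416)),('cut -y front',T(273,131),C(399,402)),('cut +y front',T(180,133),C(437,452))):
    X=cv2.triangulatePoints(P('t0'),P('s0'),np.array(a,float).reshape(2,1),np.array(b,float).reshape(2,1)).ravel();X=X[:3]/X[3]
    print(n,X.round(1),'planes80',ray('t0',*a,80).round(1)[:2],ray('s0',*b,80).round(1)[:2],proj('t0',X).round(1),np.round(a,1))
for x,y in((40,72),(694,50)):print(ray('t0',*T(x,y),80).round(1))
```

```text
front+y [489.7  92.3  79. ] planes80 [489.4  92.5] [490.5  92.4] [245.7 216.1] [245.6 216.2]
front-y [ 494.9 -242.2   77.7] planes80 [ 495. -242.] [ 495.4 -239.6] [376.9 211.4] [377.  211.2]
cut -y rear [513.7 -26.5  78.9] planes80 [514.1 -27.1] [513.3 -24.7] [291.9 205.8] [292.2 205.6]
cut -y front [489.  -26.9  72.5] planes80 [487.9 -26.2] [492.6 -22.9] [292.3 215.7] [292.2 215.8]
cut +y front [490.4  19.3  72.5] planes80 [487.9  21.2] [495.7  20.7] [274.2 215.6] [273.6 216.2]
[520.9  92.1  80. ]
[ 524.9 -242.6   80. ]
```

{"op": "step_arm", "data": {
  "targets": [
    [[0.42,-0.72,0,0,0,0.3,0],[0.42,-0.72,0,0,0,0.3,0],[0.42,-0.72,0,0,0,0.3,0],[0.42,-0.72,0,0,0,0.3,0],[0.42,-0.72,0,0,0,0.3,0]]
  ]
}}

```text
t: 0.72
ee_pos: [288.2, 416.4, 404.4]
orientation: [-0.3, -3.127, 0.001]
ft_force: [-0.5, -0.5, 0.6]
width: 41.4
grasp_force: 0.0
```

{"op": "step_arm", "data": {
  "targets": [
    [[0.42,-0.72,0,0,0,0.3,0],[0.42,-0.72,0,0,0,0.3,0],[0.42,-0.72,0,0,0,0.3,0],[0.42,-0.72,0,0,0,0.3,0],[0.42,-0.72,0,0,0,0.3,0]]
  ]
}}

```text
t: 1.35
ee_pos: [393.2, 236.4, 404.6]
orientation: [-0.136, -3.138, 0.0]
ft_force: [0.0, 0.1, -0.3]
width: 0.4
grasp_force: 0.0
```

{"op": "step_arm", "data": {
  "targets": [
    [[0.42,-0.72,-0.4,0,0,0.3,0],[0.42,-0.72,-0.4,0,0,0.3,0],[0.42,-0.72,-0.4,0,0,0.3,0],[0.42,-0.72,-0.4,0,0,0.3,0],[0.42,-0.72,-0.4,0,0,0.3,0]]
  ]
}}

```text
t: 1.98
ee_pos: [498.2, 56.4, 303.9]
orientation: [0.028, -3.141, -0.0]
ft_force: [0.2, -0.1, 0.5]
width: 0.6
grasp_force: 0.0
```

{"op": "step_arm", "data": {
  "targets": [
    [[0.06,0.08,-0.1,0,0,0,0],[0,0,-0.2,0,0,0,0],[0,0,-0.2,0,0,0,0],[0,0,-0.16,0,0,0,0],[0,0,0,0,0,0,0]]
  ]
}}

```text
t: 2.6
ee_pos: [500.3, 62.2, 271.2]
orientation: [0.029, -3.14, 0.0]
ft_force: [-0.3, -0.7, 0.7]
width: 0.1
grasp_force: 0.0
```

Run:
```python
from h import *
o=readout.get_obs();print(o['ee_pos'],o['ft_force'])
shot('wrist','w1.png');shot('scene','s1.png')
s=cv2.imread('pics/s1.png')[80:220,200:340]
cv2.imwrite('pics/z1.png',np.hstack([cv2.resize(cv2.imread('pics/w1.png'),(400,300)),cv2.resize(s,(300,300),interpolation=cv2.INTER_CUBIC)]))
```

```text
[500.30963406  62.15309975 271.15591758] [-0.29428134 -0.6591479   0.67266497]
```

View pics/z1.png

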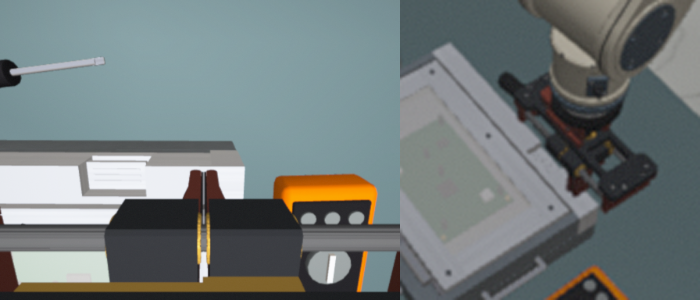

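The wrist view shows the cut-out at about (82–150, 157–195), and the closed fingertips at (203,172) over the solid left end of the rail. The scene view agrees. Next I'll lower until they touch.

{"op": "step_arm", "data": {
  "targets": [
    [[0.02,0,-0.06,0,0,0,0],[0,0,-0.04,0,0,0,0],[0,0,-0.02,0,0,0,0],[0,0,-0.02,0,0,0,0],[0,0,-0.02,0,0,0,0]]
  ]
}}

```text
t: 3.32
ee_pos: [501.8, 61.6, 263.7]
orientation: [-0.027, 3.141, 0.0]
ft_force: [-0.1, -0.3, -0.3]
width: 0.4
grasp_force: 0.0
```

Run:
```python
from h import *
d=np.load('pics/w1.npz');E=d['E'];print(-E[:3,:3].T@E[:3,3],E[2,:3])
for p in((490.5,62,80),(520,62,80),(490.5,62,89),(510,62,89),(490.5,92,80),(491,21,80),(515,-27,80)):print(p,proj('w1',p)*400/512)
```

```text
[428.31336585  60.54392868 251.22100321] [ 0.26473413  0.00528071 -0.96430698]
(490.5, 62, 80) [203.69038965 166.36181167]
(520, 62, 80) [202.99235762 203.43788487]
(490.5, 62, 89) [203.71740679 170.86361442]
(510, 62, 89) [203.22586355 196.79988874]
(490.5, 92, 80) [245.35891626 167.03472425]
(491, 21, 80) [146.65494999 166.09667474]
(515, -27, 80) [ 83.34835291 195.5142407 ]
```

{"op": "step_arm", "data": {
  "targets": [
    [[0,0,-0.01,0,0,0,0],[0,0,-0.01,0,0,0,0],[0,0,-0.01,0,0,0,0],[0,0,-0.01,0,0,0,0],[0,0,0,0,0,0,0]]
  ]
}}

```text
t: 3.95
ee_pos: [501.8, 61.7, 262.3]
orientation: [-0.027, 3.141, -0.0]
ft_force: [-2.8, -0.7, 8.3]
width: 0.9
grasp_force: 4.4
```

{"op": "step_arm", "data": {
  "targets": [
    [[0,-0.08,0,0,0,0,0],[0,-0.08,0,0,0,0,0],[0,-0.08,0,0,0,0,0],[0,-0.08,0,0,0,0,0],[0,-0.08,0,0,0,0,0]]
  ]
}}

```text
t: 4.58
ee_pos: [502.4, 42.0, 262.4]
orientation: [-0.027, 3.139, 0.001]
ft_force: [0.3, 3.7, 5.3]
width: 0.6
grasp_force: 2.6
```

{"op": "step_arm", "data": {
  "targets": [
    [[0,-0.08,0,0,0,0,0],[0,-0.08,0,0,0,0,0],[0,-0.08,0,0,0,0,0],[0,-0.08,0,0,0,0,0],[0,-0.08,0,0,0,0,0]]
  ]
}}

```text
t: 5.2
ee_pos: [502.4, 22.0, 262.4]
orientation: [-0.027, 3.139, 0.001]
ft_force: [0.8, 4.5, 5.2]
width: 0.4
grasp_force: 2.6
```

{"op": "step_arm", "data": {
  "targets": [
    [[0,-0.08,0,0,0,0,0],[0,-0.08,0,0,0,0,0],[0,-0.08,0,0,0,0,0],[0,-0.08,0,0,0,0,0],[0,-0.08,0,0,0,0,0]]
  ]
}}

```text
t: 5.82
ee_pos: [501.6, 1.3, 261.4]
orientation: [0.027, -3.141, 0.0]
ft_force: [-0.3, -0.0, 0.2]
width: 0.2
grasp_force: 0.0
```

The force fell to zero and the tip dropped 1 mm, so it is over the cut-out. I'll centre it and lower onto the tab.

{"op": "step_arm", "data": {
  "targets": [
    [[0,-0.08,0,0,0,0,0],[0,0,-0.04,0,0,0,0],[0,0,-0.04,0,0,0,0],[0,0,-0.04,0,0,0,0],[0,0,-0.03,0,0,0,0]]
  ]
}}

```text
t: 6.45
ee_pos: [501.7, -2.2, 254.0]
orientation: [0.028, -3.141, 0.0]
ft_force: [-0.3, 0.1, -0.1]
width: 0.5
grasp_force: 0.0
```

{"op": "step_arm", "data": {
  "targets": [
    [[0,0,-0.02,0,0,0,0],[0,0,-0.02,0,0,0,0],[0,0,-0.02,0,0,0,0],[0,0,-0.02,0,0,0,0],[0,0,0,0,0,0,0]]
  ]
}}

```text
t: 7.08
ee_pos: [501.8, -2.3, 250.3]
orientation: [-0.027, 3.141, 0.0]
ft_force: [-0.8, 0.1, 5.3]
width: 0.3
grasp_force: 2.3
```

{"op": "step_arm", "data": {
  "targets": [
    [[0,0,-0.024,0,0,0,0],[0,0,-0.024,0,0,0,0],[0,0,-0.024,0,0,0,0],[0,0,-0.012,0,0,0,0],[0,0,0,0,0,0,0]]
  ]
}}

```text
t: 7.7
ee_pos: [501.8, -2.3, 246.3]
orientation: [-0.027, 3.141, 0.0]
ft_force: [-2.4, 0.2, 8.1]
width: 0.5
grasp_force: 4.2
```

{"op": "step_arm", "data": {
  "targets": [
    [[0,0,-0.014,0,0,0,0],[0,0,0,0,0,0,0],[-0.1,0,0.3,0,0,0,0],[-0.7,0,0.6,0,0,0,0],[-0.9,0,0.6,0,0,0,0]]
  ]
}}

```text
t: 8.32
ee_pos: [416.1, -2.4, 320.8]
orientation: [0.027, -3.141, 0.0]
ft_force: [0.8, 0.8, 0.9]
width: 0.6
grasp_force: 0.0
```

{"op": "step_arm", "data": {
  "targets": [
    [[-0.8,0.4,0.6,0,0,0,0],[0,0.8,0.4,0,0,0,0],[0,0.8,0,0,0,0,0],[0,0.8,0,0,0,0,0],[0,0,0,0,0,0,0]]
  ]
}}

```text
t: 8.95
ee_pos: [376.5, 139.3, 370.5]
orientation: [-0.033, 3.141, 0.0]
ft_force: [-0.4, -0.1, 0.5]
width: 0.5
grasp_force: 0.0
```

Run:
```python
from h import *
shot('scene','s2.png');shot('top','t2.png')
cv2.imwrite('pics/z2.png',np.hstack([cv2.resize(cv2.imread('pics/'+f),(400,300)) for f in('s2.png','t2.png')]))
```

```text
(no output)
```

View pics/z2.png

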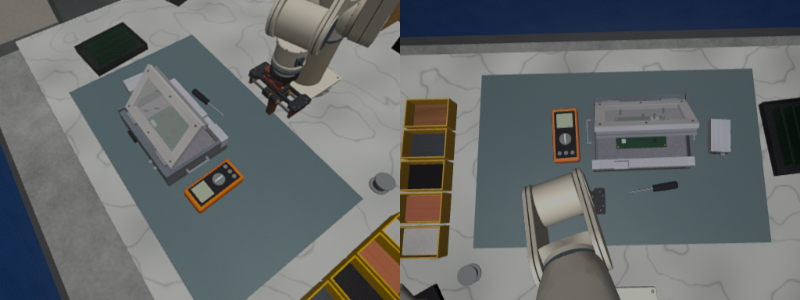

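The lid is swinging up (scene view, about (155,110)), the hand is clear and the bystander objects haven't moved. I'll wait for it to settle.

{"op": "step_arm", "data": {
  "targets": [
    [[0,0,0,0,0,0,0],[0,0,0,0,0,0,0],[0,0,0,0,0,0,0],[0,0,0,0,0,0,0],[0,0,0,0,0,0,0]]
  ]
}}

```text
t: 9.68
ee_pos: [376.8, 137.6, 370.3]
orientation: [-0.027, 3.141, -0.0]
ft_force: [0.1, 0.4, 0.7]
width: 0.7
grasp_force: 0.0
```

{"op": "step_arm", "data": {
  "targets": [
    [[0,0,0,0,0,0,0],[0,0,0,0,0,0,0],[0,0,0,0,0,0,0],[0,0,0,0,0,0,0],[0,0,0,0,0,0,0]]
  ]
}}

```text
t: 10.3
ee_pos: [376.8, 137.7, 370.3]
orientation: [0.027, -3.141, 0.0]
ft_force: [0.3, 0.4, -0.4]
width: 0.4
grasp_force: 0.0
```

{"op": "step_arm", "data": {
  "targets": [
    [[0,0,0,0,0,0,0],[0,0,0,0,0,0,0],[0,0,0,0,0,0,0],[0,0,0,0,0,0,0],[0,0,0,0,0,0,0]]
  ]
}}

```text
t: 10.92
ee_pos: [376.8, 137.7, 370.3]
orientation: [0.027, -3.141, 0.0]
ft_force: [0.1, -0.6, -0.7]
width: 0.1
grasp_force: 0.0
```

{"op": "step_arm", "data": {
  "targets": [
    [[0,0,0,0,0,0,0],[0,0,0,0,0,0,0],[0,0,0,0,0,0,0],[0,0,0,0,0,0,0],[0,0,0,0,0,0,0]]
  ]
}}

```text
t: 11.55
ee_pos: [376.8, 137.7, 370.3]
orientation: [0.027, -3.141, 0.0]
ft_force: [0.0, -0.0, -0.1]
width: 0.4
grasp_force: 0.0
```

{"op": "step_arm", "data": {
  "targets": [
    [[0,0,0,0,0,0,0],[0,0,0,0,0,0,0],[0,0,0,0,0,0,0],[0,0,0,0,0,0,0],[0,0,0,0,0,0,0]]
  ]
}}

```text
t: 12.18
ee_pos: [376.8, 137.7, 370.3]
orientation: [-0.027, 3.141, -0.0]
ft_force: [1.2, 0.5, 0.1]
width: 0.4
grasp_force: 0.0
```

Run:
```python
from h import *
shot('scene','s3.png')
```

{"op": "step_arm", "data": {
  "targets": [
    [[0,0,0,0,0,0,0],[0,0,0,0,0,0,0],[0,0,0,0,0,0,0],[0,0,0,0,0,0,0],[0,0,0,0,0,0,0]]
  ]
}}

```text
t: 12.85
ee_pos: [376.8, 137.7, 370.3]
orientation: [-0.027, 3.141, 0.0]
ft_force: [0.1, 0.0, 0.1]
width: 0.5
grasp_force: 0.0
```

Run:
```python
from h import *
shot('scene','s4.png');shot('top','t4.png')
f=lambda n:cv2.GaussianBlur(cv2.imread('pics/'+n),(5,5),0)
print((cv2.absdiff(f('s3.png'),f('s4.png')).max(2)>15).sum(),(cv2.absdiff(f('s2.png'),f('s4.png')).max(2)>15).sum())
cv2.imwrite('pics/z4.png',np.hstack([cv2.resize(cv2.imread('pics/'+f),(400,300)) for f in('s4.png','t4.png')]))
```

```text
0 7501
```

View pics/z4.png

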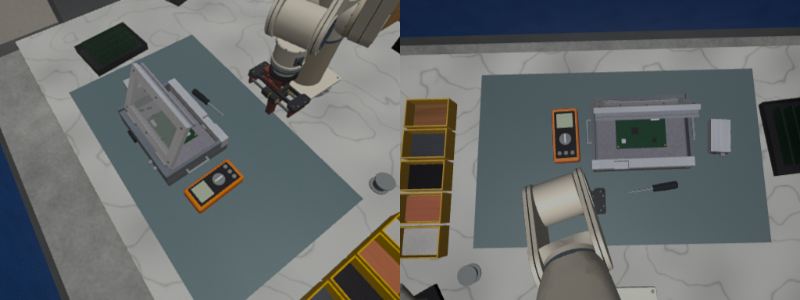

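The lid stands steeply open and motionless (scene view, about (150,100)), with no pixel change between frames 0.7 s apart. I'm handing the job in.

```bash
python3 -c "
from workcell import ctrl
print(ctrl.close_job())"
```

```text
the job is handed in; nothing more can be done
None
```

The fixture is open: a fingertip slid along the rail until it dropped into the cut-out, the tab was pressed down about 6 mm (8 N), and with the hand clear the lid swung up and stood still; the job was handed in at about 13 s with the meter, box and screwdriver untouched.

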